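# Angle an aluminium profile past the guide post into its bay

### The job

Push the aluminium profile into the blue bay behind the steel guide post. The post leaves too little room to go straight in: push on the profile's ends to angle one end behind the post, then swing the other end in, so that it finishes between the two end stops with its whole length against the back fence. Keep it flat on the bench the whole time, only pushing and never lifting it, and leave the bottle, cutters, tape roll and small box where they are.

Things in the scene. Friction and masses are not known exactly. Their poses are not given: they have to be found in the camera images.
- profile: silver slotted aluminium profile, black end caps, loose, 30 mm wide (its x), 220 mm long (its y), 30 mm high, about 0.2 kg (0.14 to 0.28), ends alike; origin at the centre of its underside. It starts flat on the bench between the robot and the bay, within 15 degrees of parallel to the fence
- profile_end_left (a point): centre of the profile's end face at its +y end (110 mm from the middle, 15 mm above the underside)
- profile_end_right (a point): centre of the profile's end face at its -y end (110 mm from the middle, 15 mm above the underside)
- bay: blue fixed frame, open towards the robot (its -x), no floor: back fence and two end stops, 12 mm thick, 24 mm high. Origin on the bench below the middle of the fence's inner face; x points into the fence, y left along it. Stops: inner faces at y = +125 and -125 mm, reaching out to x = -30 mm. Seated, the profile's origin is at x = -15 mm, its y along the bay's y
- post: fixed steel post, orange top, 16 mm across, 55 mm high; origin at its foot's centre. In the bay's frame at x = -58 mm and y = +88 or -88 mm (it varies): 50 mm free between it and the fence, 205 mm between it and the far stop, less than the profile's length. At the other place is only a flush brass insert, over which things slide freely
- flux_cleaner: pink pump bottle, 53 mm across, 94 mm tall, upright; bystander beside the work, origin at the centre of its underside
- side_cutters: side cutters with red handles, 42x121x12 mm, lying flat; bystander beside the work, origin at the centre of its underside
- masking_roll: roll of cream masking tape, 68 mm across, 19 mm high; bystander beside the work, origin at the centre of its underside
- tip_box: small dark grey box, 40x62x18 mm; bystander beside the work, origin at the centre of its underside

How it is judged:
At the end, for the whole second after the job is handed in: The profile lies flat and at rest on the bench, between the two end stops, with both ends within 5 mm of the back fence (x of each of profile_end_left, profile_end_right in the frame of bay above -0.02 m and x of profile in the frame of bay below -0.01 m and y of profile in the frame of bay between -0.018 and 0.018 m and angle between the y axis of profile and the y axis of bay, either way round below 0.05 rad and height (world z) of profile below 0.005 m and angle between profile's own z axis and vertical below 0.05 rad and linear speed of profile below 0.01 m/s); the robot touches nothing.
It fails at once if the profile is lifted off the bench (its middle more than 6 mm or an end more than 8 mm up) or tipped (height (world z) of profile above 0.006 m or height (world z) of any of profile_end_left, profile_end_right above 0.023 m or angle between profile's own z axis and vertical above 0.25 rad).
It fails at once if the flux cleaner has moved by more than 15 mm (distance of flux_cleaner from where it was at the start of the episode above 0.015 m).
It fails at once if the side cutters has moved by more than 15 mm (distance of side_cutters from where it was at the start of the episode above 0.015 m).
It fails at once if the masking roll has moved by more than 15 mm (distance of masking_roll from where it was at the start of the episode above 0.015 m).
It fails at once if the tip box has moved by more than 15 mm (distance of tip_box from where it was at the start of the episode above 0.015 m).
It also fails if it takes over 69 s, if anything falls off the work surface, if the arm or the gripper's body presses on something with over 40 N, if the wrist force passes 120 N, or if a joint passes its speed limit or range.

### The arm

A 6-joint arm with a two-finger parallel gripper is mounted at the origin on a cart in front of the work surface, level with it; the furniture and walls round the work are solid. World frame = base frame: x ahead of the robot, y to its left, z up, the work surface at z = 0. Lengths are in m, angles in rad, forces in N, time in s.
With the tool pointing down it reaches from about 0.325 to 0.775 m from the base axis. Payload 5.5 kg.
Tool frame: the origin (TCP) lies midway between the tips of the shut fingers; the grasp point (between the pads) lies 19 mm behind it (r.grip_point_offset is the distance from the TCP to the grasp point, in m); z points along the fingers, x is the direction in which the jaws open and shut, and the axes are right-handed (so a half turn about z gives the same grasp; the last joint's range is limited). The gripper opens to 85 mm and grips with 20 to 120 N. Pads are 22 mm wide; open, the fingers measure 114 mm over their backs; the gripper's body (76 mm by 85 mm) begins 54 mm behind the grasp point. The pads swing forward as they close: fully open they stand 13 mm farther back than shut.
Start: joints at [1.089, 0.091, 1.231, -0, 1.82, -0.057], TCP at [0.247, 0.547, 0.231] pointing down, gripper open.
Joint ranges: [-2.87, 2.87], [-0.86, 2.18], [0.17, 2.46], [-1.51, 4.65], [0.06, 2.69], [-2.65, 2.65]. Speed limits (rad/s): [2.57, 2.57, 3.01, 3.14, 3.14, 3.14].

### API

Orientations are given as a unit quaternion [w, x, y, z].
In Python, from cell import r gives the robot as it stands.
- The arm moves only by the tool apply_moves, never from a script. Its argument "plan" is a list of rows, each an object of numbers: "tx", "ty", "tz": the shift along the world's x, y, z in units of 60 mm (1.0 is 60 mm); "wx", "wy", "wz": the turn, a rotation vector about the world's x, y, z in units of 6 degrees (1.0 is 6 degrees); "claw": the opening, from 0 (shut) to 1 (fully open). In form: [{"tx": .., "ty": .., "tz": .., "wx": .., "wy": .., "wz": .., "claw": ..}, ...]. A call has 1 to 8 rows; each row shifts and turns the commanded pose from where the row before left it; what a row does not reach is not made up. A row lasts 1/8 s, in which the tool goes at most 62.5 mm and 10.7 degrees, less where a joint would pass 70% of its speed; a pose out of reach is approached as far as the arm can. A call is refused whole if a number of a shift passes 1 or a number of a turn 1, either way. A call with a gripper value outside its range is refused whole. The fingers move at their own pace and stop on an object; "grip_force" is the grip in N (left out, the last holds). Time passes only in rows, so rows that do not move let the fingers close. It gives the time, the measured TCP pose, the force and the opening at its end, in the units of the state.
- r.observe(): the state, without advancing time (a new reading comes with each control period).
- r.grab_frame(name): name is "scene" or "top"; returns the picture (400x640x3 uint8, red, green, blue); there is no depth.
- r.camera_model(name): a dict with "fx", "fy", "cx", "cy" (pixels), "cam_to_world" (4x4, takes a point from camera to world coordinates). Camera axes: x right, y up, looking along -z (the intrinsics and any distortion apply to the point x, -y, -z); pixel columns grow to the right and rows downward; lengths in m; the calibration is good to about 2 mm. A picture is of the moment at which its call begins. camera_model takes no time and is no camera call.
- r.sign_off(): hands the job in, once; it reports no verdict.
The state is a dict: "time_s": time; "q": joint angles; "qvel": joint speeds; "effort": joint torques, N m; "ee_pos": TCP position; "tcp_rot": TCP orientation; "contact_force": force on the tool from outside, world axes, zero at the start; "ft_torque": the same for the moment, N m; "grip_width": finger opening in m.
Only numpy, scipy, OpenCV 4.12 (cv2) and the standard library are available. Lean on these libraries where they do the work, as an engineer would, in place of code of your own. Each camera call takes 0.05 s, during which the arm holds its last target.

## Working session

There is one attempt and no reset: what is moved stays moved. The work goes in short steps, Python scripts to look and compute and a tool call to move; the robot and the scene stay as the last step left them, time stands still between calls to the robot, and variables do not carry over. Pictures are saved under pics/ and viewed, and the job is handed in when it is done.

Besides the shell and the picture viewer there is one more tool, called after "Request:" as a command line: name --argument value ..., lists and objects as JSON in quotes. apply_moves: Moves the arm, as the interface text tells. Its arguments: {"type":"object","properties":{"plan":{"type":"array"},"grip_force":{"type":"number"}},"required":["plan"]}

```bash
mkdir -p pics; ls; python3 - <<'E'
from cell import r
import cv2,numpy as np
for n in ("top","scene"):
    im=r.grab_frame(n); cv2.imwrite(f"pics/{n}0.png",im[:,:,::-1])
    m=r.camera_model(n); print(n,{k:(np.round(v,4).tolist() if k=="cam_to_world" else v) for k,v in m.items()})
print(r.observe())
E
```

```text
pics
top {'fx': 372.9906844411469, 'fy': 372.9906844411469, 'cx': 324.5186600146721, 'cy': 207.4486509902082, 'cam_to_world': [[-0.0026, 0.997, -0.0772, 0.4459], [-1.0, -0.0024, 0.0017, -0.0872], [0.0016, 0.0772, 0.997, 1.0181], [0.0, 0.0, 0.0, 1.0]]}
scene {'fx': 371.0322126878806, 'fy': 371.0322126878806, 'cx': 319.9861537692556, 'cy': 199.49484040517436, 'cam_to_world': [[0.767, 0.3766, -0.5194, -0.0301], [-0.6414, 0.4688, -0.6073, -0.7232], [0.0148, 0.799, 0.6011, 0.6896], [0.0, 0.0, 0.0, 1.0]]}
{'time_s': 0.1, 'q': array([ 1.08930233e+00,  9.17985784e-02,  1.23177267e+00, -1.98087247e-05,
        1.81981444e+00, -5.66914549e-02]), 'qvel': array([ 0.00047314, -0.00155168, -0.00331896, -0.00175209, -0.00199817,
       -0.001191  ]), 'effort': array([ 2.01981100e-03, -4.60222507e+01, -4.19214535e+01, -1.58971484e-04,
        1.06716881e-02, -1.02219272e-05]), 'ee_pos': array([0.24716738, 0.54644097, 0.23025089]), 'tcp_rot': array([ 4.50934543e-04,  8.40280960e-01,  5.42150445e-01, -7.74917080e-04]), 'contact_force': array([ 0.04503339, -0.08086312, -0.23145986]), 'ft_torque': array([-0.01452671, -0.02721943, -0.00988664]), 'grip_width': 0.08507633749381222}
```

View pics/top0.png

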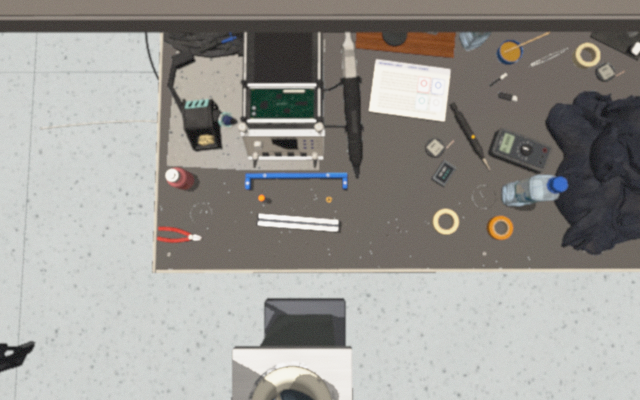

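View pics/scene0.png

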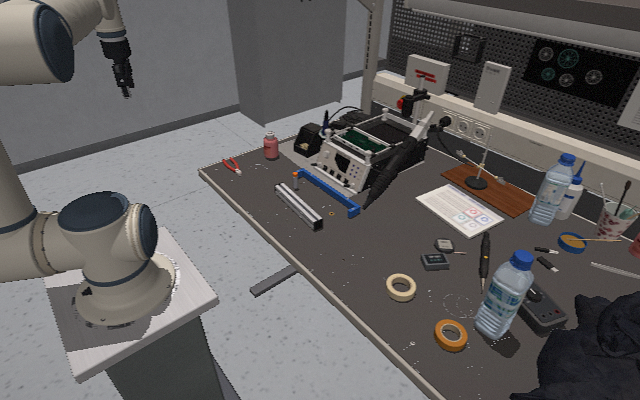

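The top view shows the bay at about (297,178), the orange post at (262,198), which is the left, +y, place, the brass insert at (329,199) and the profile at (298,222). The bottle is at (180,178), the cutters at (180,236), the roll at (446,221) and the box at (443,174). Next I measure them.

```bash
cat > h.py <<'E'
from cell import r
import cv2,numpy as np
def ray(m,u,v):
    T=np.array(m["cam_to_world"]); d=T[:3,:3]@np.array([(u-m["cx"])/m["fx"],-(v-m["cy"])/m["fy"],-1.]); return T[:3,3],d
def onplane(n,u,v,z):
    o,d=ray(r.camera_model(n),u,v); return o+d*(z-o[2])/d[2]
def proj(n,p):
    m=r.camera_model(n);T=np.array(m["cam_to_world"]); c=T[:3,:3].T@(np.array(p)-T[:3,3])
    return np.array([m["cx"]+m["fx"]*c[0]/-c[2], m["cy"]-m["fy"]*c[1]/-c[2]])
E
python3 - <<'E'
from h import *
im=cv2.imread("pics/top0.png")
cv2.imwrite("pics/top0z.png",cv2.resize(im[155:265,150:370],None,fx=3.6,fy=3.6,interpolation=cv2.INTER_CUBIC))
im2=cv2.imread("pics/scene0.png")
cv2.imwrite("pics/scene0z.png",cv2.resize(im2[120:250,200:400],None,fx=4,fy=4,interpolation=cv2.INTER_CUBIC))
hsv=cv2.cvtColor(im,cv2.COLOR_BGR2HSV)
def comps(mask,roi,z,name,amin=4):
    x0,y0,x1,y1=roi; k=np.zeros_like(mask);k[y0:y1,x0:x1]=mask[y0:y1,x0:x1]
    cs,_=cv2.findContours(k,cv2.RETR_EXTERNAL,cv2.CHAIN_APPROX_NONE)
    for c in cs:
        if len(c)<amin: continue
        rc=cv2.minAreaRect(c); print(name,np.round(rc[0],1),np.round(rc[1],1),round(rc[2],1),[np.round(onplane("top",*p,z)[:2],3).tolist() for p in cv2.boxPoints(rc)])
        p=c[:,0]; 
comps(cv2.inRange(hsv,(105,120,80),(125,255,255)),(230,160,370,200),.024,"blue")
comps(cv2.inRange(hsv,(5,150,120),(25,255,255)),(240,185,350,210),.055,"orange",1)
comps(cv2.inRange(hsv,(0,0,150),(180,60,255)),(245,205,350,240),.03,"prof")
comps(cv2.inRange(hsv,(165,80,60),(180,255,255))|cv2.inRange(hsv,(0,100,60),(5,255,255)),(155,160,220,250),.0,"red")
E
```

```text
blue [344.5 186. ] [4. 3.] 90.0 [[0.586, -0.139], [0.586, -0.147], [0.575, -0.147], [0.575, -0.139]]
blue [254. 181.] [14. 18.] 90.0 [[0.614, 0.125], [0.614, 0.076], [0.576, 0.076], [0.576, 0.124]]
blue [337.5 176.5] [ 7. 17.] 90.0 [[0.616, -0.101], [0.616, -0.147], [0.597, -0.147], [0.597, -0.101]]
blue [296.  175.5] [ 5. 60.] 90.0 [[0.616, 0.068], [0.616, -0.093], [0.602, -0.093], [0.603, 0.068]]
orange [329. 201.] [0. 0.] 0.0 [[0.537, -0.101], [0.537, -0.101], [0.537, -0.101], [0.537, -0.101]]
orange [327.5 198. ] [1. 0.] 180.0 [[0.545, -0.098], [0.545, -0.098], [0.545, -0.095], [0.545, -0.095]]
orange [261.  197.5] [5. 6.] 90.0 [[0.553, 0.084], [0.553, 0.068], [0.54, 0.068], [0.54, 0.084]]
prof [297.5 225.8] [81.3  5.9] 4.5 [[0.475, 0.091], [0.49, 0.09], [0.473, -0.125], [0.457, -0.124]]
prof [298.  218.6] [80.4  6.3] 4.0 [[0.492, 0.088], [0.509, 0.087], [0.493, -0.125], [0.477, -0.124]]
red [173.5 234.8] [32.5 15.9] 6.3 [[0.435, 0.368], [0.477, 0.365], [0.468, 0.276], [0.425, 0.28]]
red [182.2 179.4] [20.9 18.8] 25.0 [[0.592, 0.339], [0.639, 0.319], [0.614, 0.266], [0.567, 0.286]]
```

View pics/top0z.png

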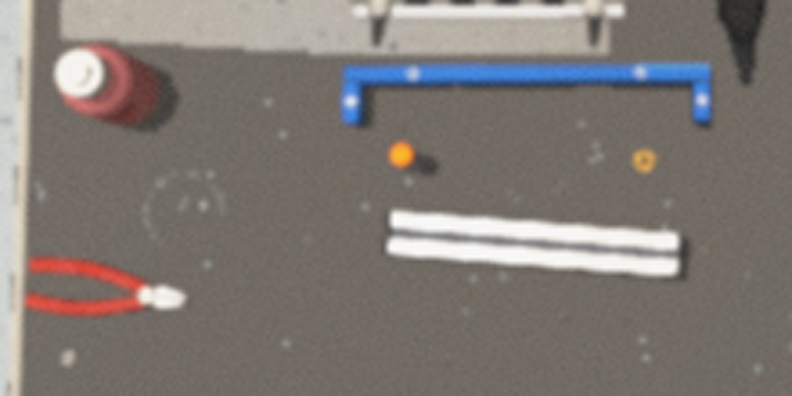

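View pics/scene0z.png

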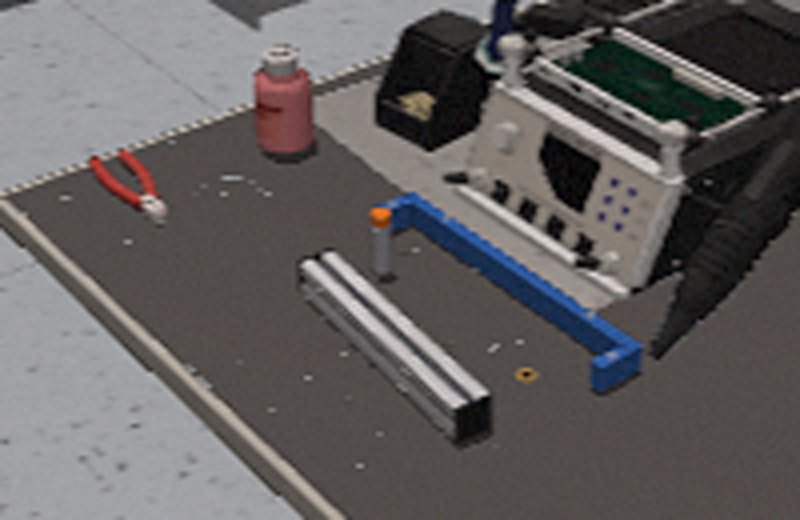

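```bash
python3 - <<'E'
from h import *
def z2(u,v,z): return np.round(onplane("top",(u+.5)/3.6-.5+150,(v+.5)/3.6-.5+155,z)*1000,1)[:2]
for n,p in dict(outL=(343,66,.024),outR=(711,64,.024),fenceL=(450,65,.024),fenceR=(630,64,.024),botL=(450,84,0),botR=(630,83,0),stopLfront=(351,125,0),stopRfront=(702,122,0),post=(401,155,.055),insert=(643,160,0),
 pTL=(390,210,.03),pTR=(680,234,.03),pBL=(387,254,.03),pBR=(679,277,.03)).items(): print(n,z2(*p))
# projection check in scene for bay hypothesis
E
```

```text
outL [616.5 125.1]
outR [ 617.4 -150.1]
fenceL [617.   45.1]
fenceR [617.5 -89.5]
botL [606.5  48.2]
botR [606.9 -89.5]
stopLfront [575.1 123.5]
stopRfront [ 576.8 -144.4]
post [546.3  75.8]
insert [547.7 -99.3]
pTL [508.1  87.7]
pTR [ 489.9 -126. ]
pBL [475.7  89.5]
pBR [ 458.3 -125. ]
```

The bay origin comes out near (605, −12) mm with almost no yaw. The post is at (546, 76) and the profile centre at (483, −19), with yaw about −4.8°, so its left end is nearer the fence. First I bring the shut fingers to the left of the profile.

Request:
apply_moves --plan '[{"tx": 0.37, "ty": -0.62, "wz": -1, "claw": 0}, {"tx": 0.37, "ty": -0.62, "wz": -1, "claw": 0}, {"tx": 0.37, "ty": -0.62, "wz": -1, "claw": 0}, {"tx": 0.37, "ty": -0.62, "wz": -1, "claw": 0}, {"tx": 0.37, "ty": -0.62, "wz": -1, "tz": -0.1, "claw": 0}, {"tx": 0.37, "ty": -0.62, "wz": -1, "tz": -0.3, "claw": 0}, {"tx": 0.37, "ty": -0.62, "wz": -1, "tz": -0.3, "claw": 0}, {"tx": 0.37, "ty": -0.62, "wz": -1, "tz": -0.3, "claw": 0}]'

```text
schema error: expected keys tx, ty, tz, wx, wy, wz, claw
```

Request:
apply_moves --plan '[{"tx": 0.37, "ty": -0.62, "wz": -1, "tz": -0.3, "claw": 0}, {"tx": 0.37, "ty": -0.62, "wz": -1, "tz": -0.3, "claw": 0}, {"tx": 0.37, "ty": -0.62, "wz": -0.95, "tz": -0.3, "claw": 0}, {"claw": 0}]'

```text
schema error: expected keys tx, ty, tz, wx, wy, wz, claw
```

```bash
python3 - <<'E'
from h import *
o=r.observe();print(o['time_s'],o['ee_pos'],o['tcp_rot'],o['grip_width'],o['contact_force'])
E
```

```text
0.1 [0.24716738 0.54644097 0.23025089] [ 4.50934543e-04  8.40280960e-01  5.42150445e-01 -7.74917080e-04] 0.08507633749381222 [ 0.04503339 -0.08086312 -0.23145986]
```

All keys are required in every row.

Request:
apply_moves --plan '[{"tx": 0.37, "ty": -0.62, "tz": 0, "wx": 0, "wy": 0, "wz": -1, "claw": 0}, {"tx": 0.37, "ty": -0.62, "tz": 0, "wx": 0, "wy": 0, "wz": -1, "claw": 0}, {"tx": 0.37, "ty": -0.62, "tz": 0, "wx": 0, "wy": 0, "wz": -1, "claw": 0}, {"tx": 0.37, "ty": -0.62, "tz": 0, "wx": 0, "wy": 0, "wz": -1, "claw": 0}, {"tx": 0.37, "ty": -0.62, "tz": -0.1, "wx": 0, "wy": 0, "wz": -1, "claw": 0}, {"tx": 0.37, "ty": -0.62, "tz": -0.3, "wx": 0, "wy": 0, "wz": -1, "claw": 0}, {"tx": 0.37, "ty": -0.62, "tz": -0.3, "wx": 0, "wy": 0, "wz": -1, "claw": 0}, {"tx": 0.37, "ty": -0.62, "tz": -0.3, "wx": 0, "wy": 0, "wz": -1, "claw": 0}]'

```text
time_s: 1.1
ee_pos: [0.4252, 0.2477, 0.1703]
tcp_rot: [0.0, 0.988, 0.152, -0.0]
contact_force: [-0.2, 1.0, 0.7]
grip_width: -0.0001
```

Request:
apply_moves --plan '[{"tx": 0.37, "ty": -0.62, "tz": -0.3, "wx": 0, "wy": 0, "wz": -1, "claw": 0}, {"tx": 0.37, "ty": -0.62, "tz": -0.3, "wx": 0, "wy": 0, "wz": -1, "claw": 0}, {"tx": 0.37, "ty": -0.62, "tz": -0.3, "wx": 0, "wy": 0, "wz": -0.95, "claw": 0}, {"tx": 0, "ty": 0, "tz": 0, "wx": 0, "wy": 0, "wz": 0, "claw": 0}]'

```text
time_s: 1.6
ee_pos: [0.4912, 0.1349, 0.1147]
tcp_rot: [0.001, 1.0, -0.003, -0.002]
contact_force: [0.5, -0.3, -0.4]
grip_width: 0.0002
```

```bash
python3 - <<'E'
from h import *
o=r.observe();print(o['time_s'],o['ee_pos'],o['tcp_rot'],o['grip_width'],o['contact_force'])
for n in ("top","scene"): cv2.imwrite(f"pics/{n}1.png",r.grab_frame(n)[:,:,::-1])
E
```

```text
1.6 [0.49118867 0.1349003  0.11465434] [ 7.91688386e-04  9.99994010e-01 -2.58539869e-03 -2.16095291e-03] 0.00021573762157255352 [ 0.47364313 -0.29900394 -0.35162603]
```

View pics/scene1.png

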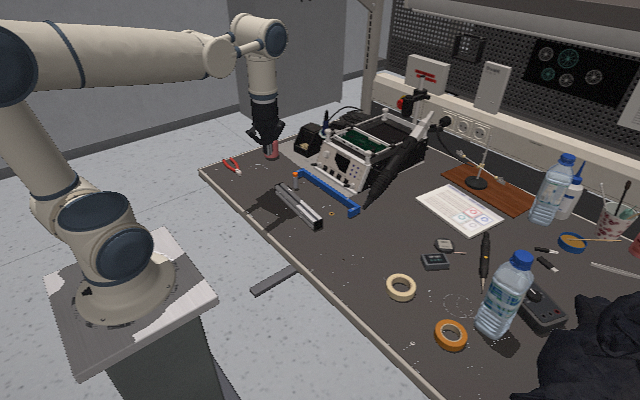

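View pics/top1.png

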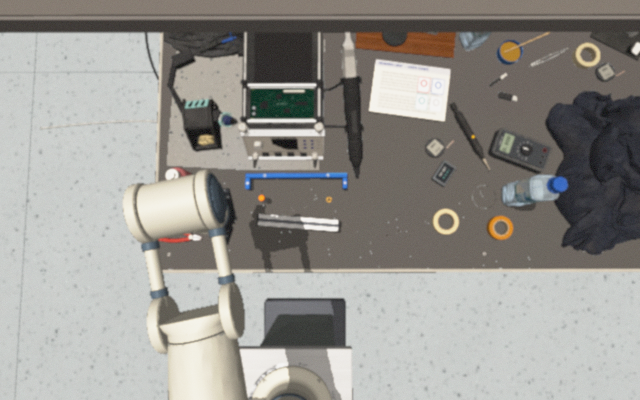

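Request:
apply_moves --plan '[{"tx": 0, "ty": 0, "tz": -0.9, "wx": 0, "wy": 0, "wz": 0, "claw": 0}, {"tx": 0, "ty": 0, "tz": -0.6, "wx": 0, "wy": 0, "wz": 0, "claw": 0}, {"tx": 0, "ty": 0, "tz": -0.17, "wx": 0, "wy": 0, "wz": 0, "claw": 0}, {"tx": 0, "ty": -0.25, "tz": 0, "wx": 0, "wy": 0, "wz": 0, "claw": 0}, {"tx": 0, "ty": -0.2, "tz": 0, "wx": 0, "wy": 0, "wz": 0, "claw": 0}, {"tx": 0, "ty": -0.1, "tz": 0, "wx": 0, "wy": 0, "wz": 0, "claw": 0}]'

```text
time_s: 2.45
ee_pos: [0.4926, 0.1036, 0.019]
tcp_rot: [-0.0, 1.0, -0.001, 0.002]
contact_force: [-0.3, 3.9, 1.6]
grip_width: -0.0001
```

Request:
apply_moves --plan '[{"tx": -0.015, "ty": -0.15, "tz": 0, "wx": 0, "wy": 0, "wz": 0, "claw": 0}, {"tx": -0.015, "ty": -0.15, "tz": 0, "wx": 0, "wy": 0, "wz": 0, "claw": 0}, {"tx": -0.015, "ty": -0.15, "tz": 0, "wx": 0, "wy": 0, "wz": 0, "claw": 0}]'

```text
time_s: 2.82
ee_pos: [0.489, 0.0772, 0.0176]
tcp_rot: [-0.0, 1.0, -0.0, 0.0]
contact_force: [0.3, 3.6, 4.1]
grip_width: -0.0005
```

Request:
apply_moves --plan '[{"tx": -0.015, "ty": -0.15, "tz": 0, "wx": 0, "wy": 0, "wz": 0, "claw": 0}, {"tx": -0.015, "ty": -0.15, "tz": 0, "wx": 0, "wy": 0, "wz": 0, "claw": 0}, {"tx": -0.01, "ty": -0.1, "tz": 0, "wx": 0, "wy": 0, "wz": 0, "claw": 0}, {"tx": 0, "ty": 0.3, "tz": 0, "wx": 0, "wy": 0, "wz": 0, "claw": 0}, {"tx": -0.3, "ty": 0.5, "tz": 0.3, "wx": 0, "wy": 0, "wz": 0, "claw": 0}]'

```text
time_s: 3.45
ee_pos: [0.467, 0.1013, 0.0329]
tcp_rot: [0.001, 1.0, -0.002, -0.002]
contact_force: [0.3, 0.2, 0.4]
grip_width: 0.0
```

```bash
cat >> h.py <<'E'
B=np.array([605.,-12.])
def zoom(i):
    im=r.grab_frame("top"); cv2.imwrite(f"pics/t{i}.png",cv2.resize(im[155:275,200:400,::-1],None,fx=4,fy=4,interpolation=cv2.INTER_CUBIC)); return im
def z4(u,v,z=.03): return np.round(onplane("top",(u+.5)/4-.5+200,(v+.5)/4-.5+155,z)*1000,1)[:2]
def prof(pts):
    # pts: zoom pixel corners far-left, far-right, near-left, near-right of the top face
    w=[z4(*p) for p in pts]; L=(w[0]+w[2])/2; R=(w[1]+w[3])/2; c=(L+R)/2; d=(L-R)
    th=np.degrees(np.arctan2(d[0],d[1])); e=d/np.hypot(*d)
    print("len",np.hypot(*d).round(1),"C",c.round(1),"bay",(c-B).round(1),"theta",th.round(2),"endL",(c+110*e).round(1),"endR",(c-110*e).round(1))
    n=np.array([e[1],-e[0]])
    for nm,a,b in (("FL",1,1),("NL",1,-1),("FR",-1,1),("NR",-1,-1)): print(nm,(c+a*110*e+b*15*n-B).round(1),end=" bay; ")
    print()
E
python3 - <<'E'
from h import *
zoom(2); o=r.observe();print(o['time_s'],o['ee_pos'])
cv2.imwrite("pics/scene2.png",cv2.resize(r.grab_frame("scene")[120:250,200:400,::-1],None,fx=4,fy=4,interpolation=cv2.INTER_CUBIC))
E
```

```text
3.5 [0.46655141 0.10512933 0.03626119]
```

View pics/t2.png

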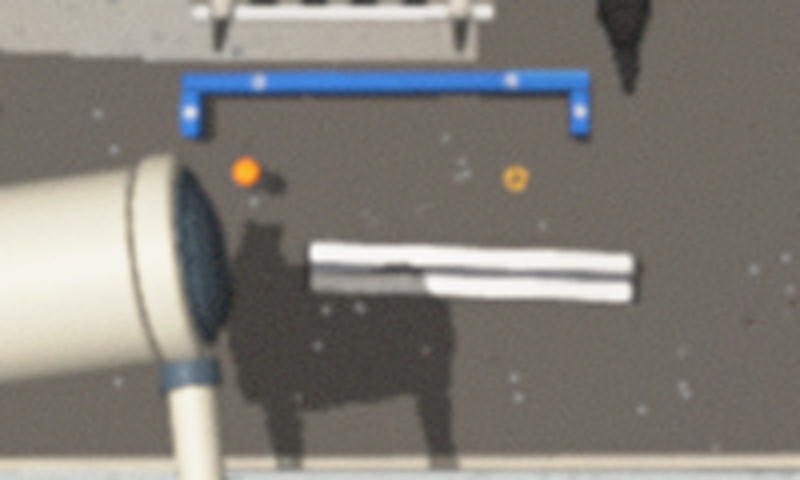

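View pics/scene2.png

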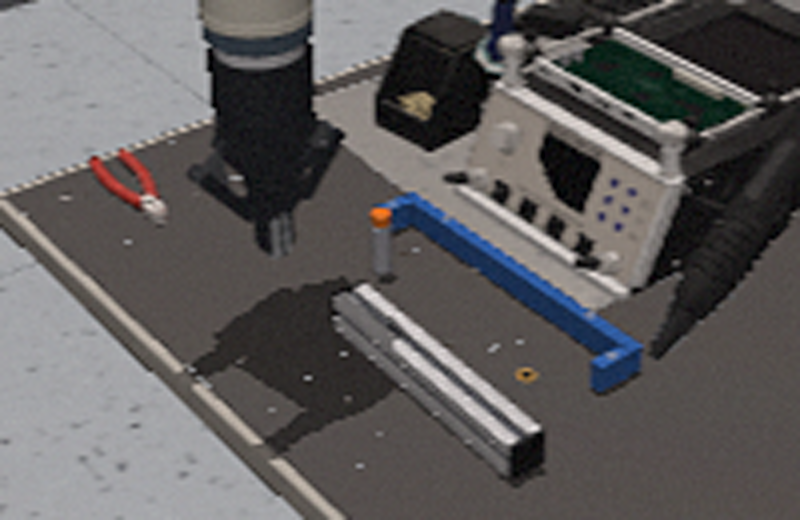

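```bash
python3 - <<'E'
from h import *
prof([(310,242),(634,254),(310,288),(632,302)])
E
```

```text
len 214.0 C [482.5 -70.2] bay [-122.5  -58.2] theta 2.45 endL [487.2  39.7] endR [ 477.8 -180.1]
FL [-102.8   51.1] bay; NL [-132.8   52.4] bay; FR [-112.2 -168.7] bay; NR [-142.2 -167.4] bay;
```

Request:
apply_moves --plan '[{"tx": -0.6, "ty": 0, "tz": 0.2, "wx": 0, "wy": 0, "wz": 0, "claw": 0}, {"tx": 0, "ty": -0.8, "tz": 0.2, "wx": 0, "wy": 0, "wz": 0, "claw": 0}, {"tx": 0, "ty": -0.75, "tz": -0.2, "wx": 0, "wy": 0, "wz": 0, "claw": 0}, {"tx": 0, "ty": 0, "tz": -0.55, "wx": 0, "wy": 0, "wz": 0, "claw": 0}, {"tx": 0, "ty": 0, "tz": 0, "wx": 0, "wy": 0, "wz": 0, "claw": 0}]'

```text
time_s: 4.18
ee_pos: [0.43, 0.0082, 0.0109]
tcp_rot: [0.0, 1.0, -0.001, -0.003]
contact_force: [-0.0, -0.4, 0.4]
grip_width: 0.0002
```

Request:
apply_moves --plan '[{"tx": 0.3, "ty": 0.1, "tz": 0, "wx": 0, "wy": 0, "wz": 0, "claw": 0}, {"tx": 0.15, "ty": 0, "tz": 0, "wx": 0, "wy": 0, "wz": 0, "claw": 0}, {"tx": 0.15, "ty": 0, "tz": 0, "wx": 0, "wy": 0, "wz": 0, "claw": 0}, {"tx": 0.15, "ty": -0.02, "tz": 0, "wx": 0, "wy": 0, "wz": 0, "claw": 0}, {"tx": 0.15, "ty": -0.02, "tz": 0, "wx": 0, "wy": 0, "wz": 0, "claw": 0}, {"tx": 0.15, "ty": -0.03, "tz": 0, "wx": 0, "wy": 0, "wz": 0, "claw": 0}, {"tx": 0.15, "ty": -0.03, "tz": 0, "wx": 0, "wy": 0, "wz": 0, "claw": 0}]'

```text
time_s: 5.05
ee_pos: [0.505, 0.0083, 0.0141]
tcp_rot: [0.0, 1.0, -0.0, -0.0]
contact_force: [-2.6, 0.9, 1.4]
grip_width: 0.0
```

```bash
python3 - <<'E'
from h import *
zoom(3); o=r.observe();print(o['time_s'],o['ee_pos'])
cv2.imwrite("pics/scene3.png",cv2.resize(r.grab_frame("scene")[120:250,200:400,::-1],None,fx=4,fy=4,interpolation=cv2.INTER_CUBIC))
E
```

```text
5.1 [0.50588388 0.00797381 0.01416228]
```

View pics/t3.png

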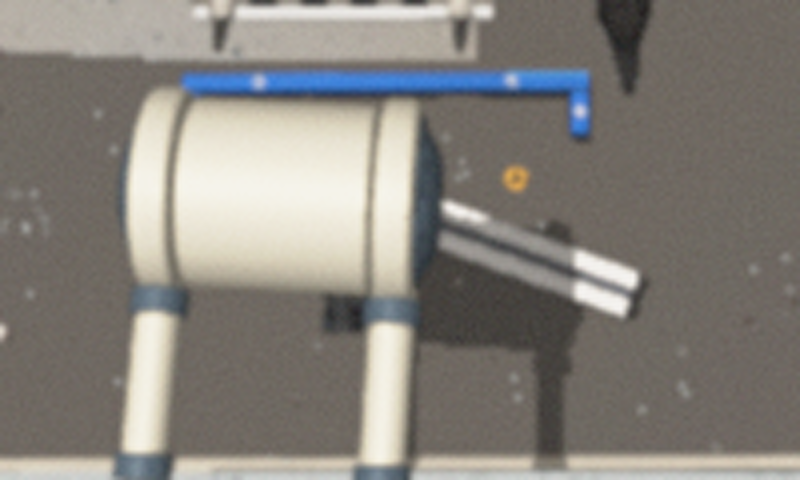

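View pics/scene3.png

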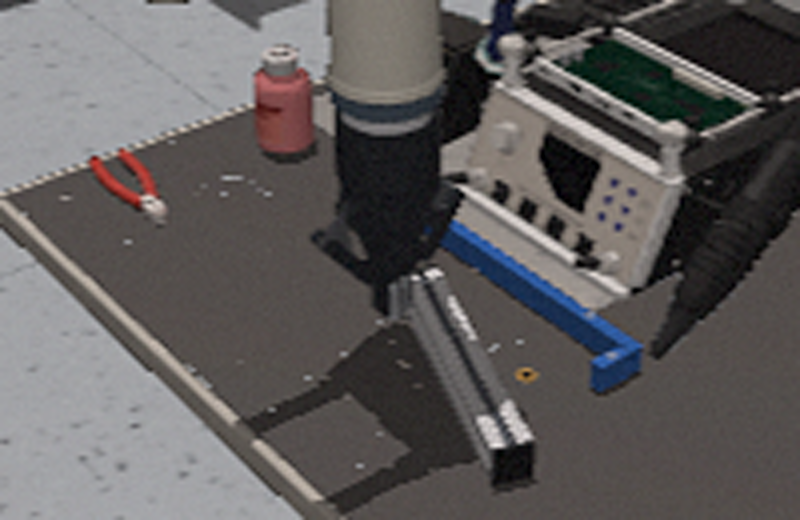

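```bash
cat >> h.py <<'E'
def profR(FR,NR,f2,n2,cap=2.7):
    "from the visible right-end corners and one more point on the far and near edges"
    FR,NR,f2,n2=[z4(*p) for p in (FR,NR,f2,n2)]
    d=(f2-FR)/np.hypot(*(f2-FR))+(n2-NR)/np.hypot(*(n2-NR)); e=d/np.hypot(*d)
    R=(FR+NR)/2-cap*e; show(R+110*e,e)
def show(c,e):
    n=np.array([e[1],-e[0]]); print("C",c.round(1),"bay",(c-B).round(1),"theta",np.degrees(np.arctan2(e[0],e[1])).round(1),"endL",(c+110*e).round(1),"endR",(c-110*e).round(1))
    for nm,a,b in (("FL",1,1),("NL",1,-1),("FR",-1,1),("NR",-1,-1)): print(nm,(c+a*110*e+b*15*n-B).round(1),end=" bay; ")
    print()
E
python3 - <<'E'
from h import *
profR((641,270),(629,318),(447,199),(440,244))
E
```

```text
C [505.7 -78.1] bay [-99.3 -66.1] theta 20.9 endL [544.9  24.6] endR [ 466.4 -180.9]
FL [-46.1  31.3] bay; NL [-74.1  42. ] bay; FR [-124.6 -174.2] bay; NR [-152.6 -163.5] bay;
```

Request:
apply_moves --plan '[{"tx": -0.5, "ty": 0.2, "tz": 0, "wx": 0, "wy": 0, "wz": 0, "claw": 0}, {"tx": -0.1, "ty": -0.7, "tz": 0, "wx": 0, "wy": 0, "wz": -1, "claw": 0}, {"tx": -0.1, "ty": -0.68, "tz": 0, "wx": 0, "wy": 0, "wz": -1, "claw": 0}, {"tx": 0, "ty": 0, "tz": 0, "wx": 0, "wy": 0, "wz": -1, "claw": 0}, {"tx": 0, "ty": 0, "tz": 0, "wx": 0, "wy": 0, "wz": -0.5, "claw": 0}, {"tx": 0, "ty": 0, "tz": 0, "wx": 0, "wy": 0, "wz": 0, "claw": 0}]'

```text
time_s: 5.9
ee_pos: [0.4624, -0.0627, 0.0139]
tcp_rot: [0.0, 0.983, -0.183, 0.0]
contact_force: [-0.3, 0.8, -0.5]
grip_width: -0.0001
```

Request:
apply_moves --plan '[{"tx": 0.15, "ty": -0.06, "tz": 0, "wx": 0, "wy": 0, "wz": 0, "claw": 0}, {"tx": 0.1, "ty": -0.04, "tz": 0, "wx": 0, "wy": 0, "wz": 0, "claw": 0}, {"tx": 0.1, "ty": -0.04, "tz": 0, "wx": 0, "wy": 0, "wz": 0, "claw": 0}, {"tx": 0.1, "ty": -0.04, "tz": 0, "wx": 0, "wy": 0, "wz": 0, "claw": 0}, {"tx": 0.06, "ty": -0.02, "tz": 0, "wx": 0, "wy": 0, "wz": 0, "claw": 0}, {"tx": 0, "ty": 0, "tz": 0, "wx": 0, "wy": 0, "wz": 0, "claw": 0}]'

```text
time_s: 6.65
ee_pos: [0.4934, -0.0745, 0.0139]
tcp_rot: [0.0, 0.983, -0.183, 0.0]
contact_force: [-1.0, 0.1, 0.5]
grip_width: -0.0001
```

```bash
python3 - <<'E'
from h import *
zoom(4); o=r.observe();print(o['time_s'],o['ee_pos'])
cv2.imwrite("pics/scene4.png",cv2.resize(r.grab_frame("scene")[120:250,200:400,::-1],None,fx=4,fy=4,interpolation=cv2.INTER_CUBIC))
E
```

```text
6.7 [ 0.49340572 -0.07450837  0.01394422]
```

View pics/t4.png

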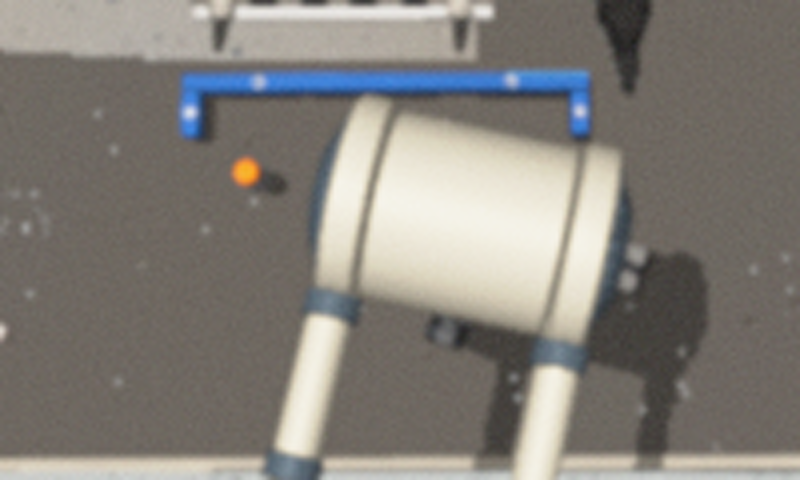

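View pics/scene4.png

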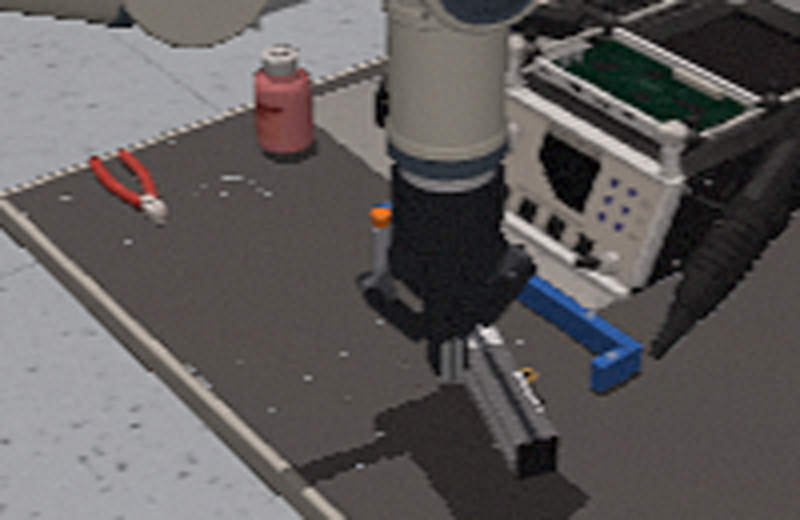

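Request:
apply_moves --plan '[{"tx": -0.4, "ty": 0.15, "tz": 0, "wx": 0, "wy": 0, "wz": 0, "claw": 0}, {"tx": -0.32, "ty": -0.83, "tz": 0, "wx": 0, "wy": 0, "wz": 0, "claw": 0}, {"tx": -0.32, "ty": -0.83, "tz": 0, "wx": 0, "wy": 0, "wz": 0, "claw": 0}, {"tx": -0.32, "ty": -0.83, "tz": 0, "wx": 0, "wy": 0, "wz": 0, "claw": 0}, {"tx": 0, "ty": -0.2, "tz": 0, "wx": 0, "wy": 0, "wz": 0, "claw": 0}]'

```text
time_s: 7.38
ee_pos: [0.4104, -0.2293, 0.0142]
tcp_rot: [0.001, 0.983, -0.184, 0.0]
contact_force: [0.8, 0.8, -0.5]
grip_width: 0.0
```

```bash
python3 - <<'E'
from h import *
zoom(5); o=r.observe();print(o['time_s'],o['ee_pos'])
cv2.imwrite("pics/scene5.png",cv2.resize(r.grab_frame("scene")[120:250,200:400,::-1],None,fx=4,fy=4,interpolation=cv2.INTER_CUBIC))
E
```

```text
7.425 [ 0.41103555 -0.22928385  0.01422422]
```

View pics/t5.png

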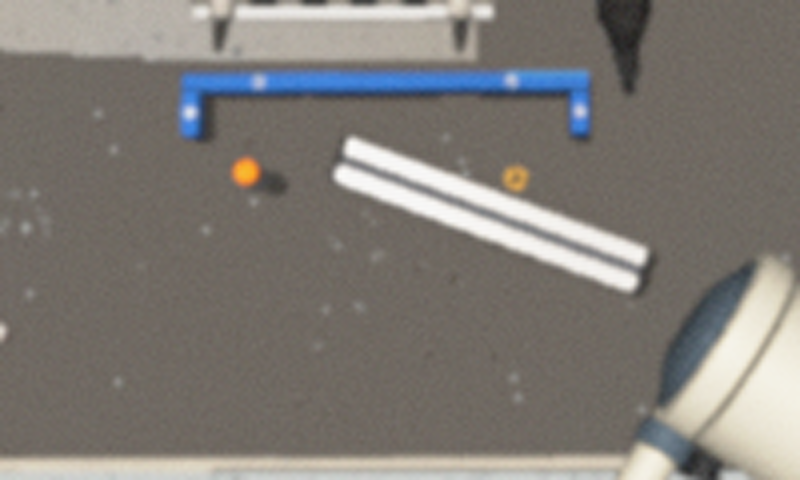

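View pics/scene5.png

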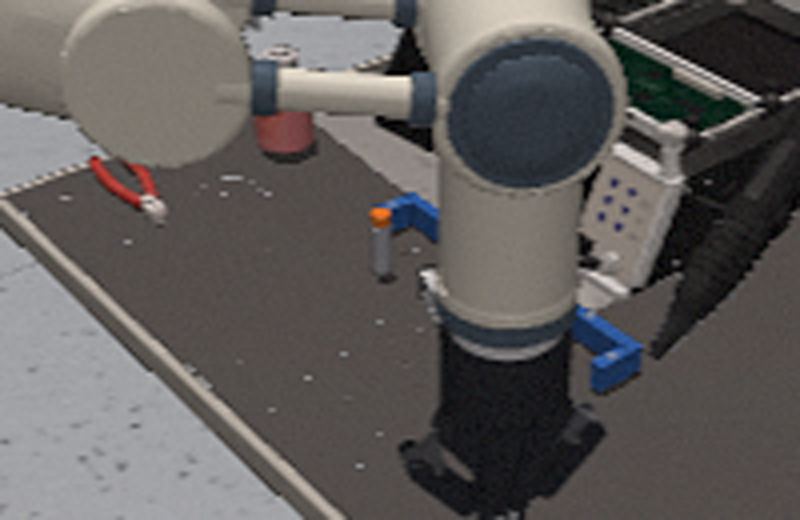

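```bash
python3 - <<'E'
from h import *
prof([(348,136),(650,248),(333,180),(637,293)])
print(z4(245,171,.055)-B)
E
```

```text
len 214.8 C [520.6 -83.6] bay [-84.4 -71.6] theta 20.55 endL [559.2  19.4] endR [ 482.  -186.6]
FL [-31.7  26.1] bay; NL [-59.8  36.7] bay; FR [-109.  -179.9] bay; NR [-137.1 -169.3] bay; 
[-57.9  88.2]
```

Request:
apply_moves --plan '[{"tx": 0.6, "ty": 0, "tz": 0, "wx": 0, "wy": 0, "wz": 0, "claw": 0}, {"tx": 0.4, "ty": 0.2, "tz": 0, "wx": 0, "wy": 0, "wz": 0, "claw": 0}, {"tx": 0, "ty": 0, "tz": 0, "wx": 0, "wy": 0, "wz": 0, "claw": 0}]'

```text
time_s: 7.85
ee_pos: [0.4729, -0.2126, 0.0138]
tcp_rot: [-0.0, 0.984, -0.181, -0.0]
contact_force: [-0.2, -0.3, -0.3]
grip_width: -0.0
```

Request:
apply_moves --plan '[{"tx": 0.055, "ty": 0.15, "tz": 0, "wx": 0, "wy": 0, "wz": 0, "claw": 0}, {"tx": 0.055, "ty": 0.15, "tz": 0, "wx": 0, "wy": 0, "wz": 0, "claw": 0}, {"tx": 0.055, "ty": 0.15, "tz": 0, "wx": 0, "wy": 0, "wz": 0, "claw": 0}, {"tx": 0.055, "ty": 0.15, "tz": 0, "wx": 0, "wy": 0, "wz": 0, "claw": 0}, {"tx": 0.055, "ty": 0.15, "tz": 0, "wx": 0, "wy": 0, "wz": 0, "claw": 0}, {"tx": 0.055, "ty": 0.15, "tz": 0, "wx": 0, "wy": 0, "wz": 0, "claw": 0}, {"tx": 0.055, "ty": 0.15, "tz": 0, "wx": 0, "wy": 0, "wz": 0, "claw": 0}]'

```text
time_s: 8.72
ee_pos: [0.4947, -0.1511, 0.014]
tcp_rot: [0.0, 0.983, -0.183, -0.0]
contact_force: [-1.7, -1.3, -0.7]
grip_width: 0.0003
```

```bash
python3 - <<'E'
from h import *
zoom(6); o=r.observe();print(o['time_s'],o['ee_pos'])
E
```

```text
8.775 [ 0.49502015 -0.15010926  0.01406423]
```

View pics/t6.png

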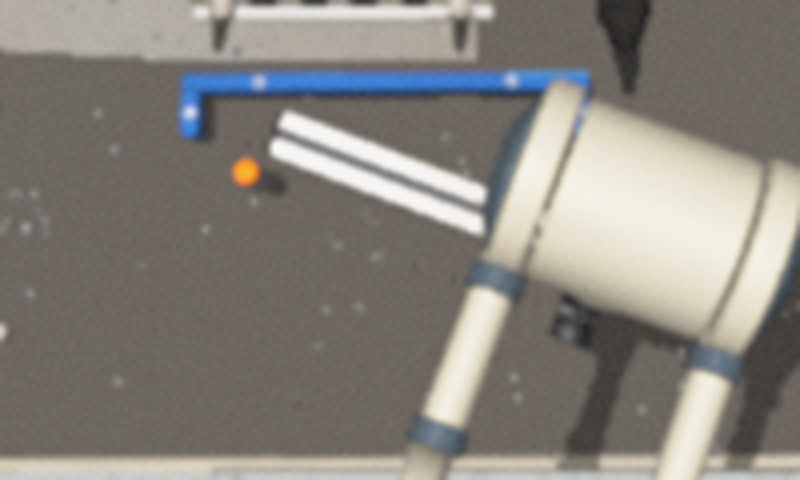

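```bash
cat >> h.py <<'E'
def profL(FL,NL,f2,n2,cap=2.7):
    FL,NL,f2,n2=[z4(*p) for p in (FL,NL,f2,n2)]
    d=(FL-f2)/np.hypot(*(f2-FL))+(NL-n2)/np.hypot(*(n2-NL)); e=d/np.hypot(*d)
    show((FL+NL)/2+(cap-110)*e,e)
E
python3 - <<'E'
from h import *
profL((285,110),(270,154),(485,187),(480,236))
E
```

```text
C [536.7 -40.9] bay [-68.3 -28.9] theta 21.4 endL [576.8  61.6] endR [ 496.6 -143.3]
FL [-14.2  68.1] bay; NL [-42.1  79. ] bay; FR [ -94.5 -136.7] bay; NR [-122.4 -125.8] bay;
```

Request:
apply_moves --plan '[{"tx": 0.055, "ty": 0.15, "tz": 0, "wx": 0, "wy": 0, "wz": 0, "claw": 0}, {"tx": 0.055, "ty": 0.15, "tz": 0, "wx": 0, "wy": 0, "wz": 0, "claw": 0}, {"tx": 0.05, "ty": 0.15, "tz": 0, "wx": 0, "wy": 0, "wz": 0, "claw": 0}, {"tx": 0.02, "ty": 0.08, "tz": 0, "wx": 0, "wy": 0, "wz": 0, "claw": 0}, {"tx": 0, "ty": 0, "tz": 0, "wx": 0, "wy": 0, "wz": 0, "claw": 0}]'

```text
time_s: 9.4
ee_pos: [0.5055, -0.1193, 0.0142]
tcp_rot: [-0.0, 0.983, -0.182, 0.0]
contact_force: [-0.1, -0.9, 0.2]
grip_width: 0.0001
```

```bash
python3 - <<'E'
from h import *
zoom(7); o=r.observe();print(o['time_s'],o['ee_pos'])
E
```

```text
9.45 [ 0.50543794 -0.11954904  0.01415508]
```

View pics/t7.png

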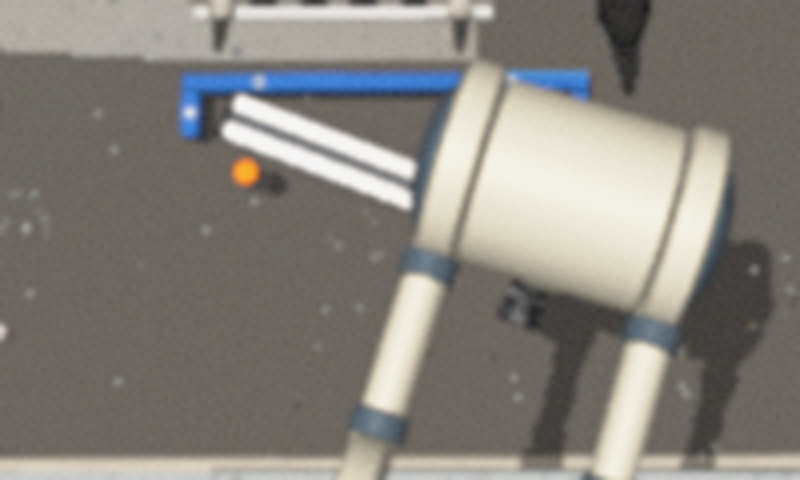

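```bash
python3 - <<'E'
from h import *
profL((239,92),(221,137),(415,160),(410,211))
E
```

```text
C [548.4  -9. ] bay [-56.6   3. ] theta 21.4 endL [588.6  93.4] endR [ 508.3 -111.4]
FL [-2.4 99.9] bay; NL [-30.3 110.8] bay; FR [ -82.8 -104.9] bay; NR [-110.7  -93.9] bay;
```

Request:
apply_moves --plan '[{"tx": 0.01, "ty": 0.08, "tz": 0, "wx": 0, "wy": 0, "wz": 0, "claw": 0}, {"tx": 0.01, "ty": 0.06, "tz": 0, "wx": 0, "wy": 0, "wz": 0, "claw": 0}, {"tx": 0, "ty": 0, "tz": 0, "wx": 0, "wy": 0, "wz": 0, "claw": 0}]'

```text
time_s: 9.82
ee_pos: [0.5065, -0.1113, 0.0141]
tcp_rot: [-0.0, 0.983, -0.182, -0.0]
contact_force: [-0.1, -1.3, -0.1]
grip_width: 0.0003
```

```bash
python3 - <<'E'
from h import *
zoom(8); o=r.observe();print(o['time_s'],o['ee_pos'],o['contact_force'])
E
```

```text
9.875 [ 0.50650465 -0.11130092  0.01412335] [-0.21630841  0.22333182  0.84034208]
```

View pics/t8.png

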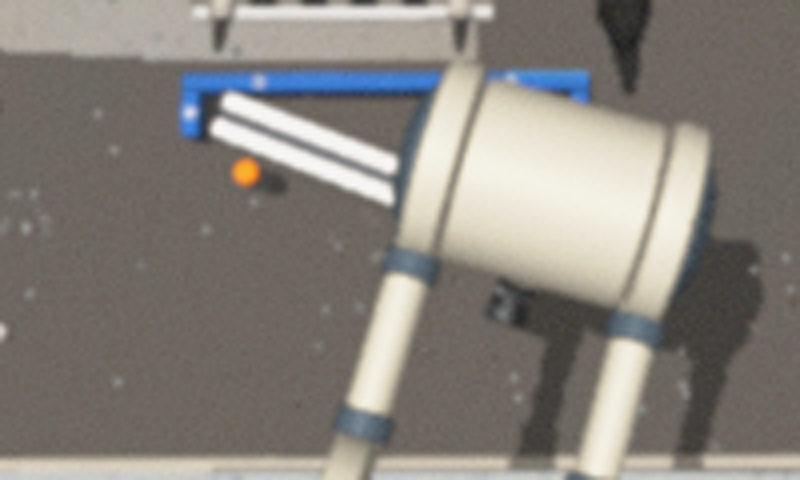

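Request:
apply_moves --plan '[{"tx": -0.15, "ty": -0.38, "tz": 0, "wx": 0, "wy": 0, "wz": 0, "claw": 0}, {"tx": -0.7, "ty": 0.2, "tz": 0, "wx": 0, "wy": 0, "wz": 0, "claw": 0}, {"tx": 0.15, "ty": 0.7, "tz": 0, "wx": 0, "wy": 0, "wz": 0.5, "claw": 0}, {"tx": 0, "ty": 0, "tz": 0, "wx": 0, "wy": 0, "wz": 0, "claw": 0}]'

```text
time_s: 10.38
ee_pos: [0.4646, -0.0784, 0.0141]
tcp_rot: [-0.001, 0.988, -0.155, 0.0]
contact_force: [-0.7, -0.4, -0.8]
grip_width: -0.0001
```

Request:
apply_moves --plan '[{"tx": 0.2, "ty": 0, "tz": 0, "wx": 0, "wy": 0, "wz": 0, "claw": 0}, {"tx": 0.15, "ty": 0, "tz": 0, "wx": 0, "wy": 0, "wz": 0, "claw": 0}, {"tx": 0.15, "ty": 0, "tz": 0, "wx": 0, "wy": 0, "wz": 0.5, "claw": 0}, {"tx": 0.15, "ty": 0, "tz": 0, "wx": 0, "wy": 0, "wz": 0.5, "claw": 0}, {"tx": 0.15, "ty": 0, "tz": 0, "wx": 0, "wy": 0, "wz": 0.5, "claw": 0}, {"tx": 0.15, "ty": 0, "tz": 0, "wx": 0, "wy": 0, "wz": 0.5, "claw": 0}]'

```text
time_s: 11.12
ee_pos: [0.5221, -0.0812, 0.0136]
tcp_rot: [0.0, 0.999, -0.052, -0.001]
contact_force: [-1.2, -0.1, -0.0]
grip_width: -0.0001
```

```bash
python3 - <<'E'
from h import *
zoom(9); o=r.observe();print(o['time_s'],o['ee_pos'],o['contact_force'])
cv2.imwrite("pics/scene9.png",cv2.resize(r.grab_frame("scene")[120:250,200:400,::-1],None,fx=4,fy=4,interpolation=cv2.INTER_CUBIC))
E
```

```text
11.175 [ 0.52302847 -0.08113061  0.01380985] [-0.43062807 -0.02071196 -0.1686572 ]
```

View pics/t9.png

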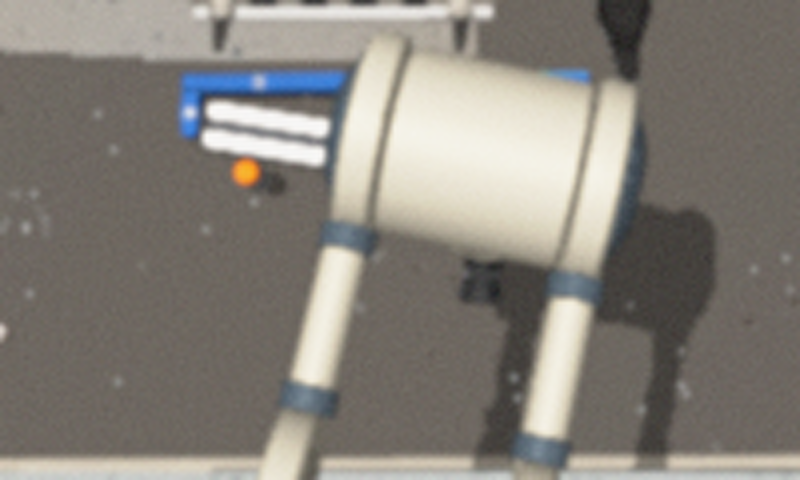

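View pics/scene9.png

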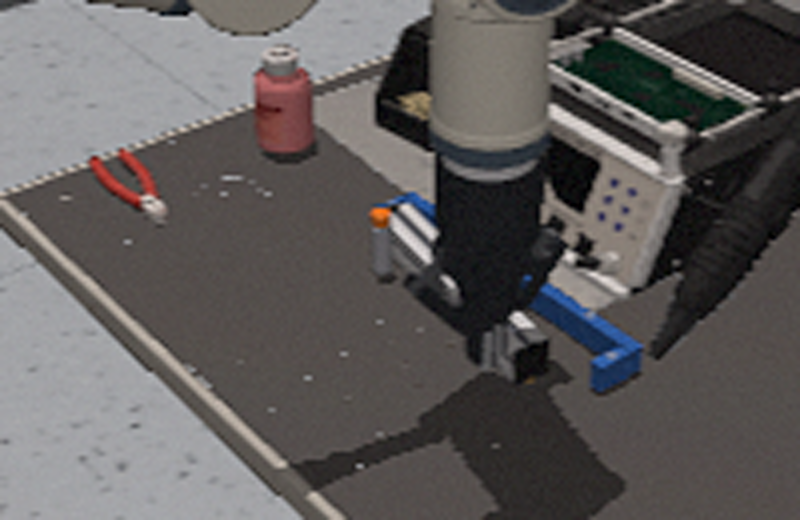

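```bash
python3 - <<'E'
from h import *
profL((207,98),(201,150),(329,116),(325,166))
E
```

```text
C [566.3   1.9] bay [-38.7  13.9] theta 8.1 endL [581.7 110.8] endR [ 550.8 -107. ]
FL [ -8.4 120.7] bay; NL [-38.1 124.9] bay; FR [-39.3 -97.2] bay; NR [-69.  -92.9] bay;
```

Request:
apply_moves --plan '[{"tx": 0.12, "ty": -0.04, "tz": 0, "wx": 0, "wy": 0, "wz": 0.5, "claw": 0}, {"tx": 0.12, "ty": -0.04, "tz": 0, "wx": 0, "wy": 0, "wz": 0.5, "claw": 0}, {"tx": 0.12, "ty": -0.04, "tz": 0, "wx": 0, "wy": 0, "wz": 0, "claw": 0}, {"tx": 0.1, "ty": -0.04, "tz": 0, "wx": 0, "wy": 0, "wz": 0, "claw": 0}, {"tx": 0, "ty": 0, "tz": 0, "wx": 0, "wy": 0, "wz": 0, "claw": 0}]'

```text
time_s: 11.85
ee_pos: [0.5495, -0.0902, 0.0141]
tcp_rot: [0.0, 1.0, -0.001, 0.0]
contact_force: [0.5, -0.1, 0.0]
grip_width: 0.0002
```

```bash
python3 - <<'E'
from h import *
zoom(10); o=r.observe();print(o['time_s'],o['ee_pos'],o['contact_force'],o['tcp_rot'])
E
```

```text
11.9 [ 0.54929581 -0.09008322  0.01407564] [ 0.4983903  -0.26765458 -0.57104168] [ 4.74156678e-05  9.99999739e-01 -7.19798551e-04  4.71742147e-05]
```

View pics/t10.png

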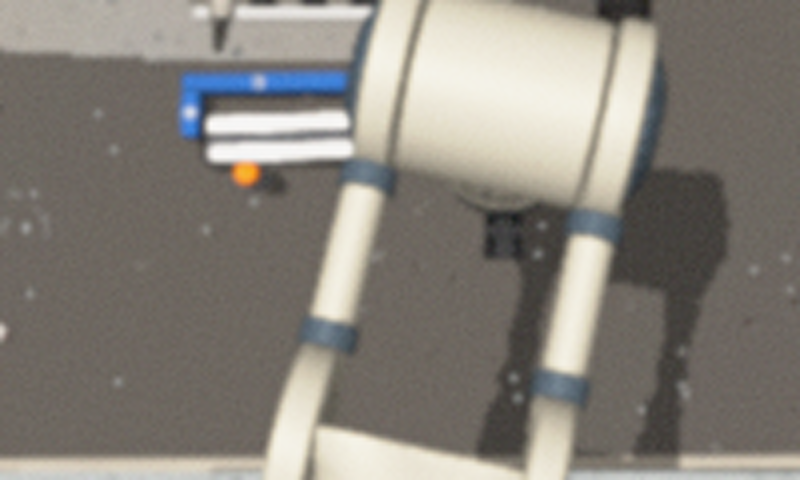

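Request:
apply_moves --plan '[{"tx": -0.4, "ty": 0, "tz": 0, "wx": 0, "wy": 0, "wz": 0, "claw": 0}, {"tx": 0, "ty": 0.95, "tz": 0, "wx": 0, "wy": 0, "wz": 0, "claw": 0}, {"tx": 0, "ty": 0.95, "tz": 0, "wx": 0, "wy": 0, "wz": 0, "claw": 0}, {"tx": 0.2, "ty": 0, "tz": 0, "wx": 0, "wy": 0, "wz": 0, "claw": 0}, {"tx": 0.1, "ty": 0, "tz": 0, "wx": 0, "wy": 0, "wz": 0, "claw": 0}, {"tx": 0.1, "ty": 0, "tz": 0, "wx": 0, "wy": 0, "wz": 0, "claw": 0}, {"tx": 0.1, "ty": 0, "tz": 0, "wx": 0, "wy": 0, "wz": 0, "claw": 0}, {"tx": 0, "ty": 0, "tz": 0, "wx": 0, "wy": 0, "wz": 0, "claw": 0}]'

```text
time_s: 12.9
ee_pos: [0.5556, 0.0232, 0.014]
tcp_rot: [0.0, 1.0, -0.001, 0.0]
contact_force: [-0.2, 0.3, -1.8]
grip_width: -0.0
```

```bash
python3 - <<'E'
from h import *
zoom(11); o=r.observe();print(o['time_s'],o['ee_pos'],o['contact_force'],o['tcp_rot'])
E
```

```text
12.95 [0.55546257 0.02336658 0.01386975] [ 0.04079537 -0.10602801  0.82944621] [ 9.60825941e-05  9.99999578e-01 -8.91378312e-04  2.02982748e-04]
```

View pics/t11.png

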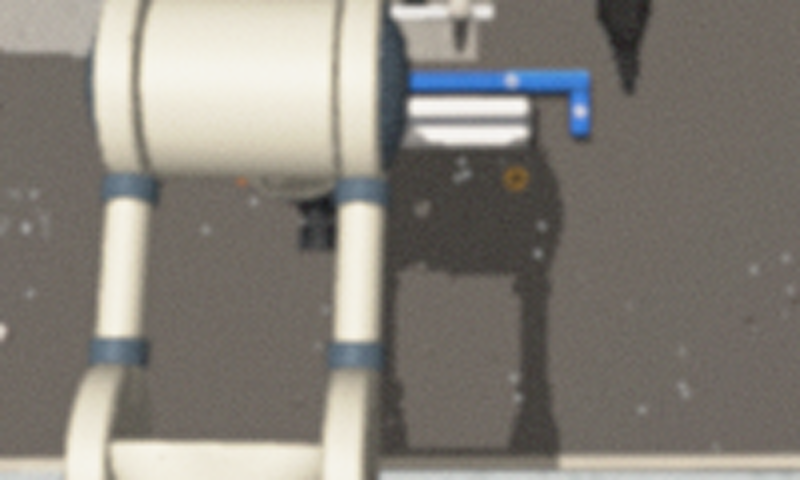

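Request:
apply_moves --plan '[{"tx": 0.06, "ty": 0, "tz": 0, "wx": 0, "wy": 0, "wz": 0, "claw": 0}, {"tx": 0.05, "ty": 0, "tz": 0, "wx": 0, "wy": 0, "wz": 0, "claw": 0}, {"tx": 0, "ty": 0, "tz": 0, "wx": 0, "wy": 0, "wz": 0, "claw": 0}]'

```text
time_s: 13.32
ee_pos: [0.5618, 0.0239, 0.0139]
tcp_rot: [0.0, 1.0, -0.0, -0.0]
contact_force: [-0.9, -0.8, 0.8]
grip_width: -0.0003
```

Request:
apply_moves --plan '[{"tx": 0.04, "ty": 0, "tz": 0, "wx": 0, "wy": 0, "wz": 0, "claw": 0}, {"tx": 0, "ty": 0, "tz": 0, "wx": 0, "wy": 0, "wz": 0, "claw": 0}]'

```text
time_s: 13.58
ee_pos: [0.5624, 0.0238, 0.0138]
tcp_rot: [0.0, 1.0, -0.0, -0.002]
contact_force: [-9.5, -2.2, 6.1]
grip_width: 0.0001
```

Request:
apply_moves --plan '[{"tx": -0.3, "ty": 0, "tz": 0, "wx": 0, "wy": 0, "wz": 0, "claw": 0}, {"tx": -0.8, "ty": 0, "tz": 0, "wx": 0, "wy": 0, "wz": 0, "claw": 0}, {"tx": -0.7, "ty": -0.7, "tz": 0.2, "wx": 0, "wy": 0, "wz": 0, "claw": 0}, {"tx": -0.5, "ty": -0.8, "tz": 0, "wx": 0, "wy": 0, "wz": 0, "claw": 0}, {"tx": 0, "ty": -1, "tz": 0, "wx": 0, "wy": 0, "wz": 0, "claw": 0}, {"tx": 0, "ty": -1, "tz": 0, "wx": 0, "wy": 0, "wz": 0, "claw": 0}, {"tx": 0, "ty": 0, "tz": 0, "wx": 0, "wy": 0, "wz": 0, "claw": 0}]'

```text
time_s: 14.45
ee_pos: [0.4261, -0.1897, 0.0266]
tcp_rot: [0.001, 1.0, -0.003, 0.001]
contact_force: [-0.5, 0.3, -0.2]
grip_width: -0.0003
```

```bash
python3 - <<'E'
from h import *
zoom(12); o=r.observe();print(o['time_s'],o['ee_pos'],o['contact_force'])
im=r.grab_frame("scene")[:,:,::-1];cv2.imwrite("pics/scene12f.png",im)
cv2.imwrite("pics/scene12.png",cv2.resize(im[120:250,200:400],None,fx=4,fy=4,interpolation=cv2.INTER_CUBIC))
E
```

```text
14.5 [ 0.42623992 -0.18757454  0.02632511] [-0.54466169  0.49849947  0.42596473]
```

View pics/t12.png

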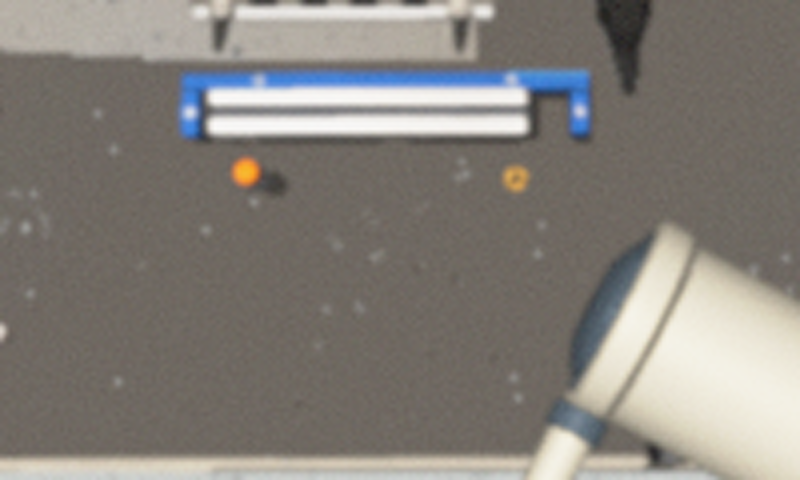

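View pics/scene12.png

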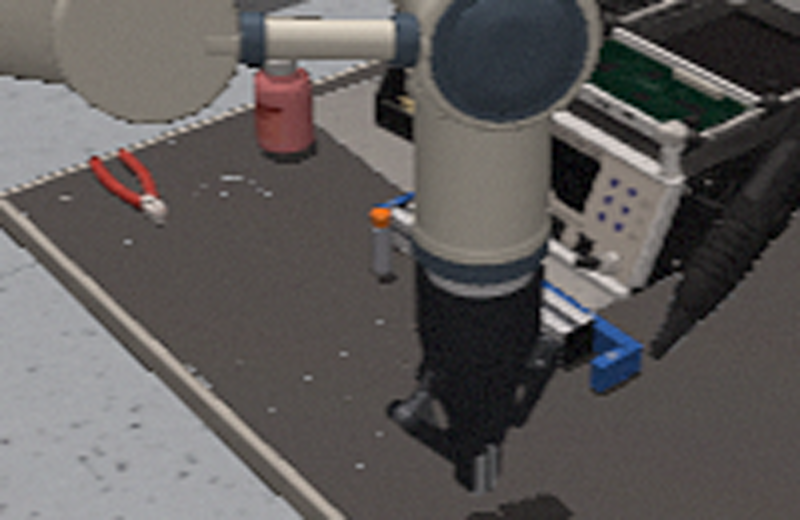

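```bash
python3 - <<'E'
from h import *
prof([(206,88),(529,87),(206,138),(529,136)])
print("bay outer edges",z4(181,75,.024),z4(590,72,.024))
im=cv2.imread("pics/t12.png"); g=cv2.cvtColor(im,cv2.COLOR_BGR2HSV)
for u in (225,250,300,350,400,450,500,515):
    s=g[60:160,u,1].astype(int); w=np.where((g[60:160,u,1]<60)&(g[60:160,u,2]>150))[0]+60; print(u,w.min(),w.max())
E
```

```text
len 215.7 C [589.   -0.9] bay [-16.   11.1] theta -0.13 endL [588.7 109.1] endR [ 589.2 -110.9]
FL [ -1.3 121.1] bay; NL [-31.3 121. ] bay; FR [ -0.8 -98.9] bay; NR [-30.8 -99. ] bay; 
bay outer edges [615.4 125.2] [ 616.8 -150. ]
225 89 136
250 88 136
300 87 134
350 87 134
400 87 134
450 87 134
500 87 134
515 85 134
```

Request:
apply_moves --plan '[{"tx": 0, "ty": 0, "tz": 0.8, "wx": 0, "wy": 0, "wz": 0, "claw": 0}, {"tx": 0, "ty": 0, "tz": 0.8, "wx": 0, "wy": 0, "wz": 0, "claw": 0}, {"tx": 0, "ty": 0, "tz": 0, "wx": 0, "wy": 0, "wz": 0, "claw": 0}]'

```text
time_s: 14.92
ee_pos: [0.4287, -0.1853, 0.1271]
tcp_rot: [0.002, 1.0, 0.001, 0.004]
contact_force: [0.4, 0.6, -0.5]
grip_width: -0.0003
```

```bash
python3 - <<'E'
from h import *
im=r.grab_frame("top"); cv2.imwrite("pics/top13.png",im[:,:,::-1])
a=cv2.imread("pics/top0.png"); b=im[:,:,::-1]
d=cv2.absdiff(a,b).max(2)
for n,(x0,y0,x1,y1) in dict(bottle=(160,160,205,195),cutters=(155,222,205,248),roll=(428,203,464,240),box=(428,158,458,188)).items():
    print(n,d[y0:y1,x0:x1].max(),(d[y0:y1,x0:x1]>60).mean().round(3))
o=r.observe();print(o['time_s'],o['ee_pos'],o['contact_force'])
E
```

```text
bottle 14 0.0
cutters 14 0.0
roll 46 0.0
box 13 0.0
14.975 [ 0.42765415 -0.18491629  0.12429158] [-0.24505062 -0.27109108  0.26622103]
```

View pics/top13.png

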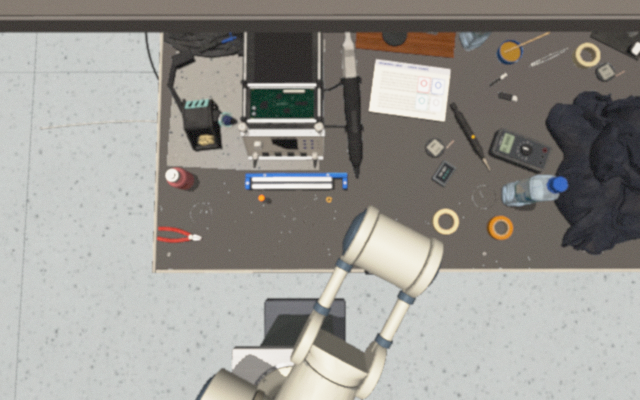

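The profile lies along the fence, at (248–332, 176–190), the bystanders look unchanged from the first picture, and the arm is clear. I'm handing in.

```bash
python3 -c "
from cell import r
print(r.sign_off())"
```

```text
the job is handed in; nothing more can be done
None
```

The profile is in the blue bay, between the end stops and lying along the back fence. I handed the job in at about 15 s of the 69 s; the hand-in gives no verdict.

**Moves:** All pushes were made with the shut fingers. I slid the profile to the right, clear of the post. Then I pushed its left end forward to about 21° and slid it lengthwise so that end went in behind the post. Last, I swung the right end in and pressed the profile against the fence until I felt about 10 N.

**Last checks, from the top camera (good to about 2 mm):**
- **Position:** the profile's origin is at about x = −16 mm, y = +11 mm in the bay frame. It sits left of centre but within the ±18 mm limit.
- **Alignment:** it is about 0.1° off the world's y axis. Its far edge measures about 1 mm from the fence at both ends.
- **Bystanders:** the bottle, cutters, tape roll and small box look unchanged from the first picture.
- **Robot:** the arm is clear of everything, with the fingertips about 12 cm above the bench.

I did not measure the profile's height directly, but nothing in the pictures shows it lifted or tipped. No check failed or disagreed. The first two move calls were refused because some keys were missing, and they moved nothing.

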